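# Set the portion stop to its marker from one side

### The job

Set the sliding stop of the portioning board to the red marker, always closing in on it from the far (left) side, so that the free play of the orange handle is taken up. Using the handle, take the stop's yellow pointer at least 2 cm past the red marker, away from the green fence, then bring it back towards the fence until the pointer stands opposite the red marker, with the handle still lying against the fence-side end of its slot; then let go.

Things in the scene. Friction and masses are not known exactly. Their poses are not given: they have to be found in the camera images.
- handle_center (a point): Grip centre of the orange upright handle, a round post 22 mm in diameter; the grip runs from 62 to 106 mm above the table, this point is at 86 mm. It stands in the slot of the black stop saddle (56 x 84 mm, 38 mm high) and slides only along the rail, which lies roughly left to right. The steel stop blade, on the robot's side of it, is 52 mm high; the rest of the gauge stays below 56 mm.
- handle (a joint): Free play of the handle in the stop's slot, m: -0.017 = against the slot's end nearest the green fence, +0.017 = against the end away from the fence, 0 = mid-slot. Within the play the handle moves with about 0.3 N and the stop stays still; at either end the handle takes the stop along (about 3 N). The stop stays where it is left.
- stop_pointer (a point): Tip of the yellow pointer on the far side of the stop, 33 mm above the table, 40 mm across the rail from the handle's line. Along the rail it is level with the slot's middle: the handle is ahead of it, away from the fence, by the value of joint handle. It starts on the fence side of both markers. The stop can travel at least 70 mm past the red marker.
- red_mark (a point): Face of the red marker, a fixed clip 12 mm wide along the rail, 39 mm high, at the rail's far side; this point is 33 mm above the table. Its y axis runs along the rail, away from the green fence (upright plate, 55 mm high, at the board's right-hand end seen from the robot). The pointer is opposite when level with it along y. A like blue marker, left or right of it, is for another job.

How it is judged:
By the outcome, as a careful person would: the job done as asked, in the order asked, and still so for the second after the job is handed in, with the robot touching nothing.
It also fails if it takes over 38 s, if anything falls off the work surface, if the arm or the gripper's body presses on something with over 40 N, if the wrist force passes 120 N, or if a joint passes its speed limit or range.

### The arm

A 6-joint arm with a two-finger parallel gripper is mounted at the origin on a cart in front of the work surface, level with it; the furniture and walls round the work are solid. World frame = base frame: x ahead of the robot, y to its left, z up, the work surface at z = 0. Lengths are in m, angles in degrees, forces in N, time in s.
With the tool pointing down it reaches from about 0.3 to 0.875 m from the base axis. Payload 6.4 kg.
Tool frame: the origin (TCP) lies between the finger pads; the fingertips stand ahead of it and the grasp point (between the pads) is the TCP (manip.tip_extent is the z of the fingertips in the tool frame, in m); z points along the fingers, y is the line along which they close (so a half turn about z gives the same grasp; the last joint's range is limited). The gripper opens to 85 mm and grips with 20 to 120 N. Pads are 22 mm wide; open, the fingers measure 114 mm over their backs; the gripper's body (76 mm by 85 mm) begins 54 mm behind the grasp point. The pads swing forward as they close: fully open they stand 13 mm farther back than shut.
Start: joints at [53.44, 10.359, 92.074, -0, 77.567, -11.82], TCP at [0.241, 0.522, 0.22] pointing down, gripper open.
Joint ranges: [-171.53, 171.53], [-51.25, 118.39], [17.06, 147.69], [-65.23, 245.23], [0, 150.52], [-178.68, 178.68]. Speed limits (degrees/s): [147.25, 147.25, 172.46, 180, 180, 180].

### API

Orientations are given as a 3x3 rotation matrix whose columns are the frame's x, y, z axes.
In Python, from workcell import manip, get_image gives the robot as it stands.
- The arm moves only by the tool drive_tool, never from a script. Its argument "commands" is a list of rows, each a list of 3 entries, a list of its own where there are three numbers: the closure, from -1 (fully open) to 1 (shut), then the shift along the tool's x, y, z in mm, then the turn, a rotation vector about the tool's x, y, z in degrees. A call has exactly 5 rows; each row is the pose to reach, as a shift and turn from the pose commanded when the call began, along the tool's axes at that moment; what a row does not reach only later rows make up. A row lasts 1/12 s, in which the tool goes at most 41.7 mm and 7.16 degrees, less where a joint would pass 70% of its speed; a pose out of reach is approached as far as the arm can. A call with a gripper value outside its range is refused whole. The fingers move at their own pace and stop on an object; "squeeze" is the grip in N (left out, the last holds). Time passes only in rows, so rows that repeat a pose let the fingers close, or fill a call up. It gives the time, the measured TCP pose, the force, the opening and the grip force at its end, in the units of the state.
- manip.sense(): the state, without advancing time (a new reading comes with each control period).
- get_image(name): name is "side" or "top"; returns a dict with "img" (384x512x3 uint8, blue, green, red), "vfov" (degrees; the focal length in pixels is half the picture's height over the tangent of half this angle, whatever the lens; pixels are square), "cx", "cy" (the principal point, pixels), "view" (4x4, takes a point from world to camera coordinates). Camera axes: x right, y down, z forward; pixel columns grow to the right and rows downward; lengths in m; the calibration is good to about 2 mm. A picture is of the moment at which its call begins. There is no depth.
- manip.sign_off(): hands the job in; it is judged then, once.
The state is a dict: "time_s": time; "joint_pos": joint angles; "dq": joint speeds; "tau": joint torques, N m; "ee_pos": TCP position; "orientation": TCP orientation; "contact_force": force on the tool from outside, world axes, zero at the start; "moment": the same for the moment, N m; "finger_gap": finger opening in m; "grip_force": force on a finger pad.
Only numpy, scipy, OpenCV 4.12 (cv2) and the standard library are available. Lean on these libraries where they do the work, as an engineer would, in place of code of your own. Each camera call takes 0.05 s, during which the arm holds its last target. There are 200 camera calls.

## Working session

There is one attempt and no reset: what is moved stays moved. The work goes in short steps, Python scripts to look and compute and a tool call to move; the robot and the scene stay as the last step left them, time stands still between calls to the robot, and variables do not carry over. Pictures are saved under pics/ and viewed, at most 10 in all, crops included, and the job is handed in when it is done.

Besides the shell and the picture viewer there is one more tool, called after "Call:" as name(argument=value, ...) on one line, values as JSON. drive_tool: Moves the arm, as the interface text tells. Its arguments: {"type":"object","properties":{"commands":{"type":"array","items":{"type":"array"}},"squeeze":{"type":"number"}},"required":["commands"]}

```bash
mkdir -p pics; python3 - <<'E'
from workcell import manip,get_image
import cv2,json,numpy as np
for n in("side","top"):
    d=get_image(n);cv2.imwrite(f"pics/{n}0.png",d["img"]);print(n,d["vfov"],d["cx"],d["cy"],np.round(d["view"],4).tolist(),[k for k in d])
s=manip.sense();print(s,manip.tip_extent)
E
```

```text
side 43.466485700638444 255.47840605484785 189.78736592202074 [[0.9672, -0.2532, 0.0191, -0.6052], [-0.0786, -0.3702, -0.9256, 0.1328], [0.2414, 0.8938, -0.3779, 0.7205], [0.0, 0.0, 0.0, 1.0]] ['img', 'vfov', 'cx', 'cy', 'view']
top 52.20050148743216 255.42361338139537 184.08319824829692 [[0.0098, -0.9999, -0.0104, 0.0448], [-0.9922, -0.0085, -0.1245, 0.6187], [0.1244, 0.0115, -0.9922, 0.8536], [0.0, 0.0, 0.0, 1.0]] ['img', 'vfov', 'cx', 'cy', 'view']
{'time_s': 0.1, 'joint_pos': array([ 5.34393875e+01,  1.03987763e+01,  9.21259877e+01,  3.36380187e-04,
        7.75667125e+01, -1.18217989e+01]), 'dq': array([ 0.02045911, -0.11177264, -0.30001341,  0.03576744,  0.00409901,
       -0.01366491]), 'tau': array([ 8.33164449e-04, -4.45879304e+01, -3.52237022e+01, -3.09784937e-04,
        4.15561357e-03,  2.61914215e-05]), 'ee_pos': array([0.24031427, 0.52181133, 0.21926255]), 'orientation': array([[-9.08224205e-01,  4.18482831e-01, -9.55634926e-04],
       [ 4.18483790e-01,  9.08223366e-01, -1.27898842e-03],
       [ 3.32695275e-04, -1.56152597e-03, -9.99998725e-01]]), 'contact_force': array([0.43276745, 0.60147152, 0.29423359]), 'moment': array([ 0.02053673, -0.05918332,  0.01020209]), 'grip_force': 0.0, 'finger_gap': 0.08525274834464189} 0.019
```

View pics/side0.png

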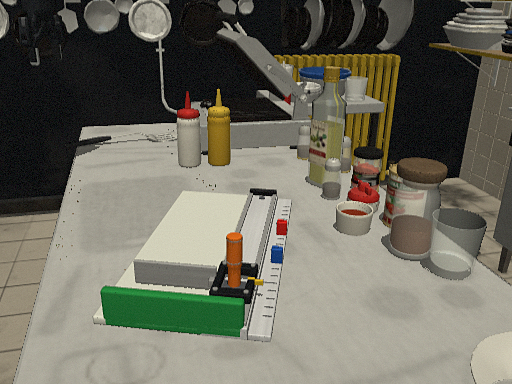

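View pics/top0.png

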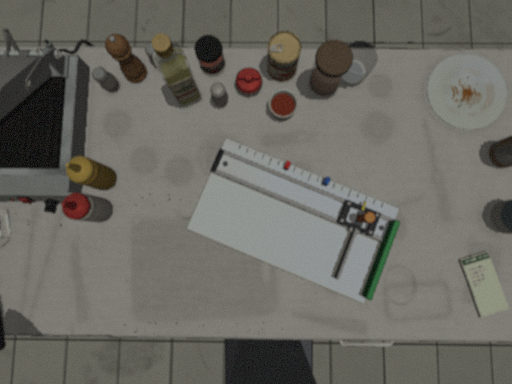

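The side view shows the orange handle at about (234,262), red clip (282,227), blue clip (277,254), pointer (256,282) and the green fence at the front. The top view shows red at (287,165), blue at (326,181), handle at (369,216) and the fence near (382,260).

```bash
cat > h.py <<'E'
from workcell import manip,get_image
import cv2,numpy as np
from scipy.optimize import least_squares
def pix(d,P):
    f=192/np.tan(np.radians(d["vfov"]/2));c=d["view"][:3,:3]@P+d["view"][:3,3]
    return np.array([d["cx"]+f*c[0]/c[2],d["cy"]+f*c[1]/c[2]])
def atz(d,uv,z):
    f=192/np.tan(np.radians(d["vfov"]/2));V=np.array(d["view"]);R=V[:3,:3]
    o=-R.T@V[:3,3];r=R.T@np.array([(uv[0]-d["cx"])/f,(uv[1]-d["cy"])/f,1]);return o+r*(z-o[2])/r[2]
HUE=dict(red=((0,4),(176,180)),orange=((7,16),),yellow=((20,32),),blue=((105,120),),green=((60,80),))
def blob(d,col,box,smin=150,vmin=60):
    x0,y0,x1,y1=box;h,s,v=cv2.split(cv2.cvtColor(d["img"],cv2.COLOR_BGR2HSV)[y0:y1,x0:x1])
    m=np.zeros(h.shape,bool)
    for a,b in HUE[col]: m|=(h>=a)&(h<=b)
    m&=(s>smin)&(v>vmin)
    ys,xs=np.nonzero(m)
    if len(xs)==0:return None
    return np.array([xs.mean()+x0,ys.mean()+y0]),len(xs),(xs.min()+x0,ys.min()+y0,xs.max()+x0,ys.max()+y0)
E
python3 - <<'E'
from h import *
t=get_image("top");s=get_image("side")
T=(180,130,410,310);S=(90,180,300,345)
for c in HUE:
    a=blob(t,c,T,100,40);b=blob(s,c,S,100,40);print(c,a,b)
    if c in("red","blue") and a: print(' top@.036',atz(t,a[0],.037),' side@.033',atz(s,b[0],.03))
    if c=="orange":print(atz(t,a[0],.1),atz(s,b[0],.084))
    if c=="yellow" and a and b:print(atz(t,a[0],.033),atz(s,b[0],.033))
for n,d,(x,y,w,h) in(("a",t,(265,140,145,115)),("b",s,(200,190,110,130))):
    cv2.imwrite(f"pics/{n}1.png",cv2.resize(d["img"][y:y+h,x:x+w],None,fx=4.5,fy=4.5,interpolation=cv2.INTER_CUBIC))
a=cv2.imread("pics/a1.png");b=cv2.imread("pics/b1.png");k=min(600/ max(a.shape[0],b.shape[0]),1)
E
```

```text
red (array([294.33333333, 170.12820513]), 39, (np.int64(284), np.int64(161), np.int64(360), np.int64(221))) (array([281.41558442, 226.77922078]), 154, (np.int64(276), np.int64(219), np.int64(286), np.int64(234)))
 top@.036 [ 0.65149248 -0.03825961  0.037     ]  side@.033 [ 0.66363455 -0.03164965  0.03      ]
orange (array([367.60150376, 217.04511278]), 133, (np.int64(357), np.int64(211), np.int64(375), np.int64(222))) (array([233.76470588, 258.57754011]), 748, (np.int64(125), np.int64(180), np.int64(242), np.int64(288)))
[ 0.54314231 -0.1855368   0.1       ] [ 0.53971185 -0.20959672  0.084     ]
yellow (array([363.04761905, 207.14285714]), 21, (np.int64(361), np.int64(202), np.int64(364), np.int64(210))) (array([255.6835443 , 280.46835443]), 79, (np.int64(247), np.int64(276), np.int64(262), np.int64(285)))
[ 0.56837814 -0.19415883  0.033     ] [ 0.57552969 -0.19023745  0.033     ]
blue (array([326.35483871, 180.70967742]), 31, (np.int64(324), np.int64(178), np.int64(329), np.int64(184))) (array([276.37696335, 254.07853403]), 191, (np.int64(271), np.int64(245), np.int64(282), np.int64(262)))
 top@.036 [ 0.62765865 -0.1111398   0.037     ]  side@.033 [ 0.62722989 -0.12080314  0.03      ]
green (array([381.97302905, 259.21784232]), 482, (np.int64(366), np.int64(221), np.int64(398), np.int64(298))) (array([172.74963208, 311.06585725]), 5436, (np.int64(101), np.int64(286), np.int64(244), np.int64(336)))
```

View pics/a1.png

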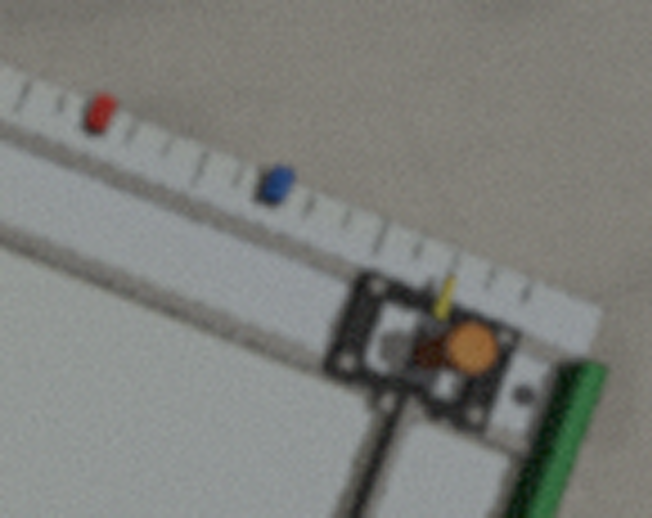

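View pics/b1.png

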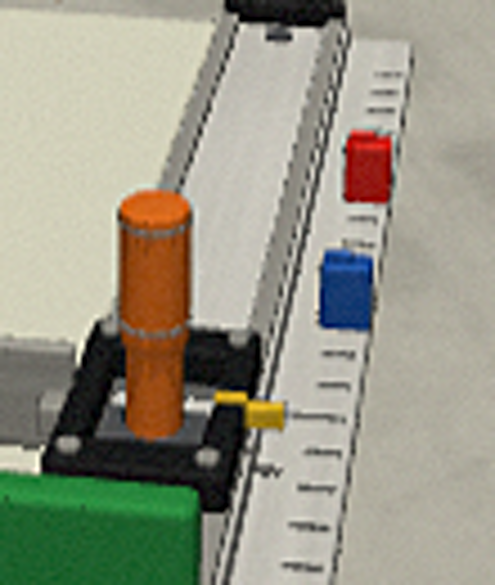

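The top crop shows pointer at (363.5,206), handle top at (369.5,217), red at (287.2,165.1) and blue at (326.4,180.7). In the side crop the handle top is at (234.5,237) and the pointer tip at (261,281).

```bash
cat >> h.py <<'E'
def tri(t,s,a,b):
    r=least_squares(lambda P:np.r_[pix(t,P)-a,pix(s,P)-b],[.55,-.15,.05]);return r.x,r.fun
E
python3 - <<'E'
from h import *
t=get_image("top");s=get_image("side")
R=blob(t,"red",(275,155,300,175),100,40);Rs=blob(s,"red",(270,210,300,240))
B=blob(t,"blue",(315,170,340,190),100,40);Bs=blob(s,"blue",(265,240,290,265))
O=blob(t,"orange",(355,205,380,230),100,100);Os=blob(s,"orange",(220,225,250,250))
print(R,Rs,B,Bs,O,Os,sep="\n")
r,b=atz(t,R[0],.038),atz(t,B[0],.038);print("red",r,"blue",b)
print("side red/blue at .033",atz(s,Rs[0],.031),atz(s,Bs[0],.031))
print("tri",tri(t,s,R[0],Rs[0]),tri(t,s,B[0],Bs[0]))
print("handle tri",tri(t,s,(369.5,217),(234.4,237.2)), atz(t,(369.5,217),.106),atz(s,(234.4,237.2),.106))
print("ptr",tri(t,s,(365,202.5),(262.5,281)))
u=(r-b)[:2];u/=np.linalg.norm(u);print("u",u,np.degrees(np.arctan2(u[1],u[0])))
# rail direction from tape edge line, from top picture
h=[atz(t,p,.03)for p in((265+0,140+65/4.5),(265+600/4.5,140+312/4.5))];w=(h[0]-h[1])[:2];print(w/np.linalg.norm(w))
E
```

```text
(array([286.94285714, 164.6       ]), 35, (np.int64(284), np.int64(161), np.int64(290), np.int64(168)))
(array([281.41059603, 226.82781457]), 151, (np.int64(277), np.int64(219), np.int64(286), np.int64(234)))
(array([326.2       , 180.76666667]), 30, (np.int64(323), np.int64(178), np.int64(329), np.int64(184)))
(array([276.27932961, 254.2122905 ]), 179, (np.int64(271), np.int64(246), np.int64(282), np.int64(262)))
(array([369.5308642, 216.7654321]), 81, (np.int64(365), np.int64(212), np.int64(374), np.int64(222)))
(array([234.07079646, 241.17699115]), 226, (np.int64(227), np.int64(232), np.int64(241), np.int64(249)))
red [ 0.66401949 -0.02128276  0.038     ] blue [ 0.62738901 -0.11061556  0.038     ]
side red/blue at .033 [ 0.66292738 -0.03372923  0.031     ] [ 0.62641457 -0.12283225  0.031     ]
tri (array([ 0.66662149, -0.02225762,  0.02495258]), array([ 0.02986626, -0.12453662, -0.09625215,  0.01593544])) (array([ 0.62949323, -0.1129055 ,  0.02502628]), array([ 0.03370272, -0.14796825, -0.10280203,  0.01573137]))
handle tri (array([ 0.54450081, -0.18863383,  0.10413089]), array([ 0.12020535, -0.67673254, -0.43882662,  0.04411578])) [ 0.54301144 -0.18782653  0.106     ] [ 0.54433848 -0.19209344  0.106     ]
ptr (array([ 0.58182862, -0.19865611,  0.03634509]), array([ 0.28197067, -1.37275847, -0.85323284,  0.11064632]))
u [0.37938907 0.92523723] 67.70415434497608
[0.37941397 0.92522702]
```

Call:
drive_tool(commands=[[-1,[-20,-18,0],[0,0,-1]],[-1,[-50,-45,0],[0,0,-2]],[-1,[-80,-72,0],[0,0,-2.4]],[-1,[-110,-100,0],[0,0,-2.4]],[-1,[-140,-127,0],[0,0,-2.4]]])

```text
time_s: 0.72
ee_pos: [0.3147, 0.3467, 0.22]
orientation: [[-0.925, 0.379, 0.0], [0.379, 0.925, -0.0], [-0.0, 0.0, -1.0]]
contact_force: [0.8, -0.5, 0.0]
finger_gap: 0.0854
grip_force: 0.0
```

Call:
drive_tool(commands=[[-1,[-29,-28,0],[0,0,0]],[-1,[-58,-56,0],[0,0,0]],[-1,[-87,-84,0],[0,0,0]],[-1,[-116,-112,0],[0,0,0]],[-1,[-145,-140,0],[0,0,0]]])

```text
time_s: 1.13
ee_pos: [0.3959, 0.1619, 0.2204]
orientation: [[-0.925, 0.38, 0.001], [0.38, 0.925, 0.0], [-0.001, 0.001, -1.0]]
contact_force: [0.6, 0.0, 1.0]
finger_gap: 0.0853
grip_force: 0.0
```

Call:
drive_tool(commands=[[-1,[-29,-28,0],[0,0,0]],[-1,[-58,-56,0],[0,0,0]],[-1,[-87,-84,0],[0,0,0]],[-1,[-116,-112,0],[0,0,0]],[-1,[-145,-140,0],[0,0,0]]])

```text
time_s: 1.55
ee_pos: [0.4769, -0.023, 0.2203]
orientation: [[-0.925, 0.38, 0.001], [0.38, 0.925, -0.0], [-0.001, 0.0, -1.0]]
contact_force: [1.5, 0.9, -0.4]
finger_gap: 0.0853
grip_force: 0.0
```

Call:
drive_tool(commands=[[-1,[-28,-28,0],[0,0,0]],[-1,[-56,-57,0],[0,0,0]],[-1,[-85,-86,0],[0,0,0]],[-1,[-110,-113,20],[0,0,0]],[-1,[-123,-126,50],[0,0,0]]])

```text
time_s: 1.97
ee_pos: [0.5456, -0.19, 0.173]
orientation: [[-0.924, 0.383, 0.007], [0.382, 0.924, -0.005], [-0.009, -0.002, -1.0]]
contact_force: [0.3, -0.7, 0.1]
finger_gap: 0.0854
grip_force: 0.0
```

```bash
python3 - <<'E'
from h import *
t=get_image("top");s=get_image("side");st=manip.sense();print(st["ee_pos"])
cv2.imwrite("pics/c.png",np.hstack([cv2.resize(t["img"][150:300,280:430],None,fx=2.6,fy=2.6),cv2.resize(s["img"][150:300,170:320],None,fx=2.6,fy=2.6)]))
for z in(.1,):
  P=np.array([.5445,-.19,z]);print(pix(t,P),pix(s,P))
E
```

```text
[ 0.54004947 -0.18603109  0.16468681]
[369.72501764 216.41451483] [234.17149938 240.45538487]
```

View pics/c.png

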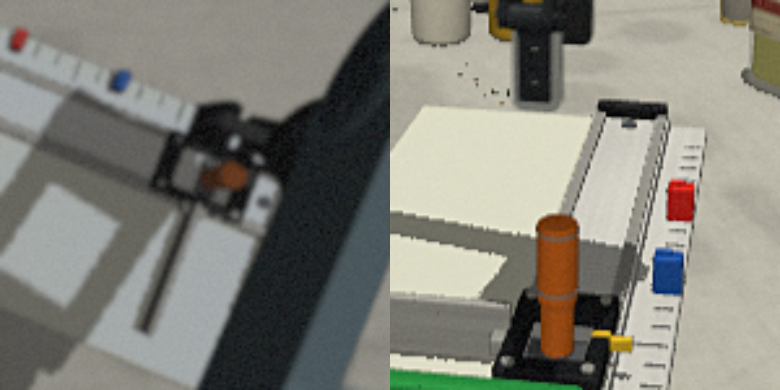

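The arm covers the right side of the top view. The fingers appear near (363,192) there, with the handle still visible at about (369,217). In the side view the fingertips are at (228,189), above and seemingly beyond the handle. I'll compare this with the projected TCP.

```bash
python3 - <<'E'
from h import *
t=get_image("top");s=get_image("side");st=manip.sense();p=st["ee_pos"];print(p,st["orientation"].round(3).tolist(),st["dq"].round(2))
o=st["orientation"]
for n,d in(("top",t),("side",s)):
  I=d["img"].copy()
  for k in(-1,0,1):
    q=pix(d,p+o@[0,.05*k,.006]);print(n,q.round(1));cv2.circle(I,tuple(int(v)for v in q.round()),2,(0,255,0) if k==0 else (255,0,255),-1)
  if n=="top":A=I[130:280,280:430]
  else:B=I[120:270,150:300]
cv2.imwrite("pics/d.png",cv2.resize(cv2.convertScaleAbs(np.hstack([A,B]),alpha=1.7),None,fx=2.6,fy=2.6))
E
```

```text
[ 0.54148795 -0.18401465  0.16894302] [[-0.925, 0.381, -0.003], [0.381, 0.925, 0.002], [0.003, 0.001, -1.0]] [ 1.54 -3.01 -0.88  0.17  0.31  0.11]
top [400.1 226.7]
top [375.7 216.6]
top [351.5 206.5]
side [223.5 211.6]
side [231.  195.6]
side [237.5 181.8]
```

View pics/d.png

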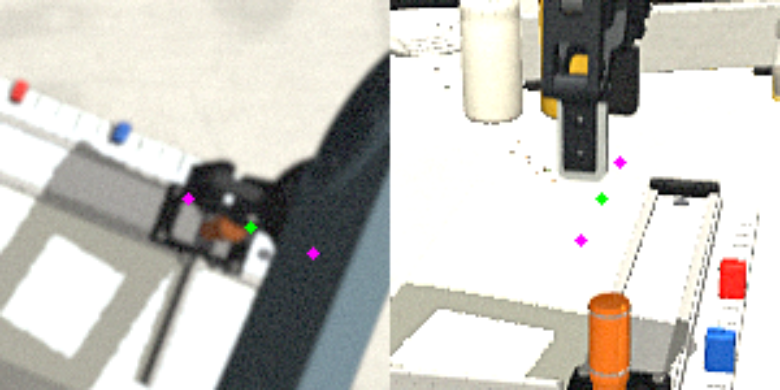

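Call:
drive_tool(commands=[[-1,[0,0,15],[0,0,0]],[-1,[0,0,30],[0,0,0]],[-1,[0,0,42],[0,0,0]],[-1,[0,0,42],[0,0,0]],[-1,[0,0,42],[0,0,0]]])

```text
time_s: 2.58
ee_pos: [0.5423, -0.1833, 0.1286]
orientation: [[-0.925, 0.379, 0.0], [0.379, 0.925, 0.0], [-0.0, 0.0, -1.0]]
contact_force: [-0.5, 0.1, 1.2]
finger_gap: 0.0855
grip_force: 0.0
```

```bash
python3 - <<'E'
from h import *
t=get_image("top");s=get_image("side");st=manip.sense();p=st["ee_pos"];print(p,st["orientation"].round(3).tolist(),st["dq"].round(2),st["joint_pos"].round(2))
o=st["orientation"]
for n,d in(("top",t),("side",s)):
  I=d["img"].copy()
  for k in(-1,0,1):
    q=pix(d,p+o@[0,.05*k,.006]);print(n,q.round(1));cv2.circle(I,tuple(int(v)for v in q.round()),1,(0,255,0) if k==0 else (255,0,255),-1)
  if n=="top":A=I[130:280,280:430]
  else:B=I[120:270,150:300]
cv2.imwrite("pics/e.png",cv2.resize(cv2.convertScaleAbs(np.hstack([A,B]),alpha=1.7,beta=15),None,fx=2.6,fy=2.6))
E
```

```text
[ 0.54308089 -0.18412616  0.12954254] [[-0.925, 0.379, 0.002], [0.379, 0.925, -0.001], [-0.002, -0.0, -1.0]] [-0.28  0.04 -0.31  0.   -0.21  0.04] [-30.58  15.6   96.89   0.    67.39 -98.29]
top [393.3 226.2]
top [370.1 216.6]
top [347.1 207.1]
side [225.1 240.5]
side [232.2 222.8]
side [238.4 207.6]
```

View pics/e.png

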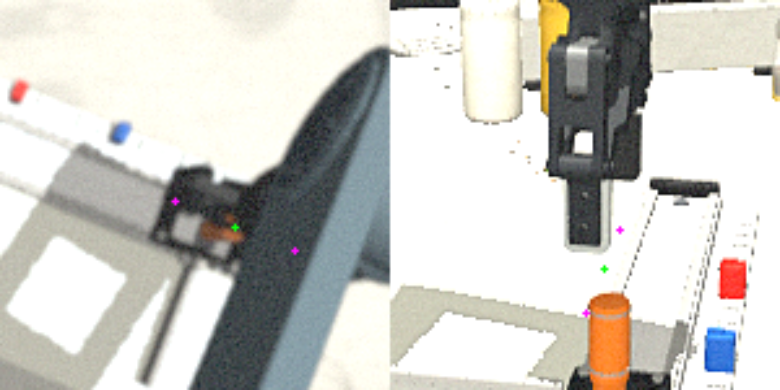

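The side view puts the near fingertip at (226,216), but the projection gives (225,240), so the tip seems higher than the forward kinematics says. I'll test this by descending a little and closing. The opening will show whether the handle (22 mm) is between the pads.

Call:
drive_tool(commands=[[-1,[0,-3,8],[0,0,0]],[-1,[0,-3,14],[0,0,0]],[-1,[0,-3,20],[0,0,0]],[-1,[0,-3,20],[0,0,0]],[-1,[0,-3,20],[0,0,0]]])

```text
time_s: 3.1
ee_pos: [0.5406, -0.1868, 0.1073]
orientation: [[-0.925, 0.38, -0.001], [0.38, 0.925, 0.001], [0.002, 0.0, -1.0]]
contact_force: [-0.6, -0.5, 0.6]
finger_gap: 0.0855
grip_force: 0.0
```

Call:
drive_tool(commands=[[0.2,[0,0,0],[0,0,0]],[0.2,[0,0,0],[0,0,0]],[0.2,[0,0,0],[0,0,0]],[0.2,[0,0,0],[0,0,0]],[0.2,[0,0,0],[0,0,0]]], squeeze=20)

```text
time_s: 3.52
ee_pos: [0.5413, -0.187, 0.1083]
orientation: [[-0.925, 0.38, 0.0], [0.38, 0.925, -0.0], [-0.0, -0.0, -1.0]]
contact_force: [0.0, 0.0, -0.2]
finger_gap: 0.0341
grip_force: 0.0
```

```bash
python3 - <<'E'
from h import *
t=get_image("top");s=get_image("side");st=manip.sense();p=st["ee_pos"];print(p,st["finger_gap"],st["contact_force"])
for n,d in(("top",t),("side",s)):
  for k in(-1,0,1): print(n,pix(d,p+st["orientation"]@[0,.03*k,.01]).round(1))
cv2.imwrite("pics/f.png",cv2.resize(cv2.convertScaleAbs(np.hstack([t["img"][150:270,330:430],s["img"][150:270,180:290]]),alpha=1.8,beta=20),None,fx=3.7,fy=3.7,interpolation=cv2.INTER_CUBIC))
E
```

```text
[ 0.54122937 -0.18699687  0.10820257] 0.03418344933198086 [ 0.03882919 -0.35574938  0.3916916 ]
top [381.5 223.6]
top [368.1 218. ]
top [354.7 212.4]
side [227.1 251.8]
side [231.3 240.9]
side [235.2 230.8]
```

View pics/f.png

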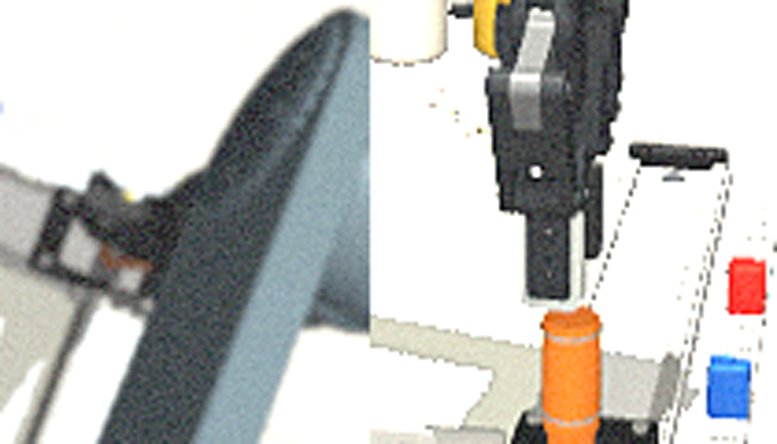

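The view shows the fingertip at about (229,232), above the handle top at (234,237). The top view is mostly hidden by the arm. I'll close further to see whether the handle is between the pads.

Call:
drive_tool(commands=[[0.4,[0,0,0],[0,0,0]],[0.6,[0,0,0],[0,0,0]],[0.7,[0,0,0],[0,0,0]],[0.7,[0,0,0],[0,0,0]],[0.7,[0,0,0],[0,0,0]]], squeeze=20)

```text
time_s: 4.03
ee_pos: [0.5412, -0.187, 0.1081]
orientation: [[-0.925, 0.38, 0.0], [0.38, 0.925, -0.0], [-0.0, -0.0, -1.0]]
contact_force: [0.4, -0.6, 0.1]
finger_gap: 0.013
grip_force: 0.0
```

```bash
python3 - <<'E'
from h import *
for n in("top","side"):
  cv2.imwrite(f"pics/closed_{n}.png",get_image(n)["img"])
E
```

Call:
drive_tool(commands=[[-1,[0,0,0],[0,0,0]],[-1,[0,0,0],[0,0,0]],[-1,[0,0,0],[0,0,0]],[-1,[0,0,0],[0,0,0]],[-1,[0,0,0],[0,0,0]]])

```text
time_s: 4.55
ee_pos: [0.5412, -0.187, 0.1081]
orientation: [[-0.925, 0.38, 0.0], [0.38, 0.925, -0.0], [-0.0, -0.0, -1.0]]
contact_force: [-0.2, 0.9, -0.6]
finger_gap: 0.0725
grip_force: 0.0
```

```bash
python3 - <<'E'
from h import *
st=manip.sense();p=st["ee_pos"];o=st["orientation"];print(p,st["finger_gap"])
rows=[]
for n,(x,y) in(("top",(325,165)),("side",(195,150))):
  d=get_image(n);O=d["img"];C=cv2.imread(f"pics/closed_{n}.png");w,h=100,100
  m=(cv2.absdiff(O,C).max(2)>35).astype(np.uint8)
  k,l,stt,c=cv2.connectedComponentsWithStats(m)
  for i in range(1,k):
    if stt[i][4]>12: print(n,stt[i],c[i].round(1))
  r=[cv2.resize(cv2.convertScaleAbs(I[y:y+h,x:x+w],alpha=1.8,beta=25),None,fx=2.9,fy=2.9,interpolation=cv2.INTER_CUBIC) for I in(C,O)]
  rows.append(np.hstack(r))
  for k in(-1,0,1): print(n,"exp open tip",pix(d,p+o@[0,.05*k,.006]).round(1),"shut",pix(d,p+o@[0,.015*k,.017]).round(1))
cv2.imwrite("pics/g.png",np.vstack(rows))
E
```

```text
[ 0.54117589 -0.18698553  0.10809182] 0.07248854868872653
top [348 195  14  10  61] [353.1 198.4]
top [365 200   6   5  17] [367.2 202.1]
top [350 209   7   7  27] [352.8 212.1]
top exp open tip [391.2 227.3] shut [373.8 220.9]
top exp open tip [368.6 218. ] shut [367.2 218.2]
top exp open tip [346.2 208.6] shut [360.5 215.4]
side [245 140   5   6  21] [247.  141.7]
side [217 154  13  26 203] [222.5 166.9]
side [210 157  38  79 842] [225.5 207.8]
side [247 157   3  17  33] [248.2 164.2]
side [220 189   8   9  64] [223.6 193.3]
side exp open tip [224.1 257. ] shut [229.2 251. ]
side exp open tip [231.3 238.3] shut [231.3 245.5]
side exp open tip [237.5 222.1] shut [233.2 240.3]
```

View pics/g.png

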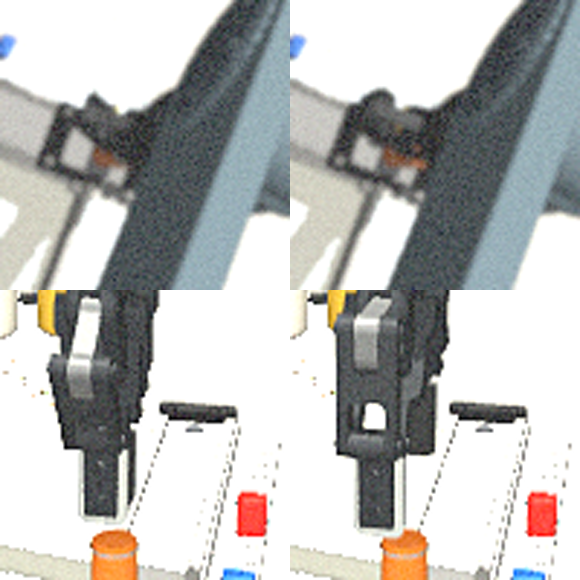

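The fingertip sits roughly 25 mm higher relative to the handle than reported, and the horizontal alignment looks fine. I'll go down 30 mm and close. The path is clear whichever height is true.

Call:
drive_tool(commands=[[-1,[-2,0,10],[0,0,0]],[-1,[-2,0,20],[0,0,0]],[-1,[-2,0,30],[0,0,0]],[-1,[-2,0,30],[0,0,0]],[-1,[-2,0,30],[0,0,0]]])

```text
time_s: 5.07
ee_pos: [0.542, -0.1872, 0.0765]
orientation: [[-0.925, 0.38, -0.003], [0.38, 0.925, 0.002], [0.003, 0.0, -1.0]]
contact_force: [0.2, 0.0, 0.6]
finger_gap: 0.0859
grip_force: 0.0
```

Call:
drive_tool(commands=[[0.2,[0,0,0],[0,0,0]],[0.4,[0,0,0],[0,0,0]],[0.6,[0,0,0],[0,0,0]],[0.6,[0,0,0],[0,0,0]],[0.6,[0,0,0],[0,0,0]]], squeeze=20)

```text
time_s: 5.48
ee_pos: [0.5432, -0.1878, 0.0785]
orientation: [[-0.925, 0.38, 0.001], [0.38, 0.925, -0.0], [-0.001, -0.0, -1.0]]
contact_force: [-0.5, 0.1, 0.1]
finger_gap: 0.0256
grip_force: 0.0
```

Call:
drive_tool(commands=[[0.7,[0,0,0],[0,0,0]],[0.7,[0,0,0],[0,0,0]],[0.7,[0,0,0],[0,0,0]],[0.7,[0,0,0],[0,0,0]],[0.7,[0,0,0],[0,0,0]]], squeeze=20)

```text
time_s: 5.9
ee_pos: [0.5433, -0.1879, 0.0785]
orientation: [[-0.925, 0.38, 0.001], [0.38, 0.925, -0.0], [-0.001, -0.0, -1.0]]
contact_force: [-1.3, -0.1, 3.7]
finger_gap: 0.0209
grip_force: 20.2
```

```bash
python3 - <<'E'
from h import *
st=manip.sense();print(st["ee_pos"],st["finger_gap"],st["grip_force"],st["contact_force"])
s=get_image("side");t=get_image("top")
print(blob(s,"orange",(215,220,255,300)),blob(s,"yellow",(245,270,275,295)),blob(t,"yellow",(350,190,372,212),80,30))
C=cv2.imread("pics/side0.png");m=(cv2.absdiff(C,s["img"]).max(2)>40)
for y in range(225,275,3):print(y,''.join('#' if v else '.' for v in m[y,205:260]))
E
```

```text
[ 0.54325276 -0.18788862  0.07851878] 0.020927938661808258 20.17334453528747 [-1.2569573  -0.06789663  3.74118557]
(array([234.45679012, 267.25514403]), 486, (np.int64(226), np.int64(235), np.int64(242), np.int64(287))) (array([255.85915493, 280.6056338 ]), 71, (np.int64(248), np.int64(277), np.int64(262), np.int64(284))) (array([365. , 202.5]), 2, (np.int64(365), np.int64(202), np.int64(365), np.int64(203)))
225 .............########################.##...............
228 ...............##.################.#####...............
231 ..................##############...####................
234 ..................#####################................
237 ..................##################.##................
240 ##................##################.#.................
243 ####################################...................
246 ####################################.##########........
249 ###################################..##################
252 ..........###########.##.#########...##################
255 ........#############................##################
258 ......###############................##################
261 ...##############.###...............###################
264 .##############...............................#####..##
267 ###########.##.......................................#.
270 ............#..........................................
273 .....................................................#.
```

Call:
drive_tool(commands=[[0.2,[0,0,0],[0,0,0]],[0.2,[0,0,0],[0,0,0]],[0.2,[0,0,5],[0,0,0]],[0.2,[0,0,10],[0,0,0]],[0.2,[0,0,10],[0,0,0]]])

```text
time_s: 6.42
ee_pos: [0.542, -0.1871, 0.0663]
orientation: [[-0.925, 0.38, -0.002], [0.38, 0.925, 0.001], [0.003, 0.0, -1.0]]
contact_force: [0.0, 0.3, 1.0]
finger_gap: 0.0343
grip_force: 0.0
```

Call:
drive_tool(commands=[[0.7,[0,0,0],[0,0,0]],[0.7,[0,0,0],[0,0,0]],[0.7,[0,0,0],[0,0,0]],[0.7,[0,0,0],[0,0,0]],[0.7,[0,0,0],[0,0,0]]], squeeze=25)

```text
time_s: 6.83
ee_pos: [0.5424, -0.1874, 0.0674]
orientation: [[-0.925, 0.38, -0.001], [0.38, 0.925, 0.001], [0.001, 0.0, -1.0]]
contact_force: [-0.4, -0.4, -6.8]
finger_gap: 0.021
grip_force: 24.7
```

Call:
drive_tool(commands=[[0.7,[0,6,0],[0,0,0]],[0.7,[0,18,0],[0,0,0]],[0.7,[0,32,0],[0,0,0]],[0.7,[0,46,0],[0,0,0]],[0.7,[0,60,0],[0,0,0]]])

```text
time_s: 7.25
ee_pos: [0.5655, -0.1305, 0.0674]
orientation: [[-0.925, 0.38, -0.002], [0.38, 0.925, 0.0], [0.002, -0.0, -1.0]]
contact_force: [-2.1, -2.8, -9.9]
finger_gap: 0.0213
grip_force: 25.1
```

Call:
drive_tool(commands=[[0.7,[0,18,0],[0,0,0]],[0.7,[0,37,0],[0,0,0]],[0.7,[0,56,0],[0,0,0]],[0.7,[0,75,0],[0,0,0]],[0.7,[0,94,0],[0,0,0]]])

```text
time_s: 7.67
ee_pos: [0.601, -0.0429, 0.0675]
orientation: [[-0.925, 0.379, -0.002], [0.379, 0.925, 0.0], [0.002, -0.001, -1.0]]
contact_force: [-2.5, -3.2, -9.1]
finger_gap: 0.021
grip_force: 25.2
```

Call:
drive_tool(commands=[[0.7,[0,19,0],[0,0,0]],[0.7,[0,38,0],[0,0,0]],[0.7,[0,57,0],[0,0,0]],[0.7,[0,76,0],[0,0,0]],[0.7,[0,90,0],[0,0,0]]])

```text
time_s: 8.08
ee_pos: [0.6351, 0.0411, 0.0674]
orientation: [[-0.926, 0.378, -0.002], [0.378, 0.926, 0.001], [0.002, -0.0, -1.0]]
contact_force: [-5.0, -2.2, -6.4]
finger_gap: 0.021
grip_force: 25.4
```

```bash
cat >> h.py <<'E'
U=np.array([.3794,.9252])
def rel():
    st=manip.sense();p=st["ee_pos"];print("tcp s",p[:2]@U,p.round(4),"F",st["contact_force"].round(1),"gap",st["finger_gap"])
    for n,zr in(("top",.033),("side",.031)):
        d=get_image(n)
        bx=(230,110,345,200) if n=="top" else (262,170,305,240)
        r=blob(d,"red",bx,110,50);b=blob(d,"blue",(300,160,345,195) if n=="top" else (262,240,295,270),110,50);y=blob(d,"yellow",(220,110,345,200) if n=="top" else (255,195,300,275),110,50)
        for k,q,z in(("red",r,.038 if n=="top" else .031),("blue",b,.038 if n=="top" else .031),("ptr",y,.034)):
            if q: w=atz(d,q[0],z);print(n,k,q[0].round(1),q[1],tuple(map(int,q[2])),"s",round(float(w[:2]@U),4),"n",round(float(w[0]*U[1]-w[1]*U[0]),4))
        cv2.imwrite(f"pics/last_{n}.png",d["img"])
E
python3 -c "from h import *;rel()"
```

```text
tcp s 0.27894109089117775 [0.6351 0.0411 0.0674] F [-5.  -2.2 -6.4] gap 0.021009816095515957
top red [285.  110.3] 9 (278, 110, 291, 111) s 0.2851 n 0.7395
top blue [326.3 180.4] 27 (324, 178, 329, 183) s 0.1358 n 0.6232
side red [281.4 226.8] 154 (276, 219, 286, 234) s 0.2205 n 0.6261
side blue [276.3 254.1] 186 (271, 246, 282, 262) s 0.1244 n 0.6261
side ptr [271.6 212.7] 49 (265, 210, 277, 216) s 0.2689 n 0.6038
```

Call:
drive_tool(commands=[[0.7,[0,-7,0],[0,0,0]],[0.7,[0,-16,0],[0,0,0]],[0.7,[0,-25,0],[0,0,0]],[0.7,[0,-32,0],[0,0,0]],[0.7,[0,-36,0],[0,0,0]]])

```text
time_s: 8.6
ee_pos: [0.6202, 0.0041, 0.0675]
orientation: [[-0.924, 0.381, -0.003], [0.381, 0.924, 0.002], [0.003, 0.001, -1.0]]
contact_force: [-4.1, 5.4, -8.5]
finger_gap: 0.0209
grip_force: 25.6
```

Call:
drive_tool(commands=[[0.7,[0,-5,0],[0,0,0]],[0.7,[0,-10,0],[0,0,0]],[0.7,[0,-15,0],[0,0,0]],[0.7,[0,-19,0],[0,0,0]],[0.7,[0,-21,0],[0,0,0]]])

```text
time_s: 9.02
ee_pos: [0.6124, -0.0151, 0.0675]
orientation: [[-0.924, 0.381, -0.002], [0.381, 0.924, 0.002], [0.003, 0.001, -1.0]]
contact_force: [-4.0, 5.9, -9.7]
finger_gap: 0.0211
grip_force: 25.6
```

```bash
python3 -c "
from h import *
rel()"
```

```text
tcp s 0.2183445331482815 [ 0.6124 -0.0151  0.0675] F [-4.   5.9 -9.7] gap 0.021107876236361955
top red [282.9 111.6] 11 (275, 110, 290, 114) s 0.2884 n 0.7347
side red [281.5 226.7] 153 (277, 219, 286, 234) s 0.2207 n 0.6262
side blue [276.3 254.1] 186 (271, 246, 282, 262) s 0.1244 n 0.6261
side ptr [270.6 219.7] 43 (264, 217, 275, 223) s 0.2391 n 0.6051
```

Call:
drive_tool(commands=[[0.2,[0,0,0],[0,0,0]],[0.0,[0,0,0],[0,0,0]],[-0.2,[0,0,0],[0,0,0]],[-0.2,[0,0,-20],[0,0,0]],[-0.2,[0,0,-50],[0,0,0]]])

```text
time_s: 9.53
ee_pos: [0.6127, -0.0151, 0.1167]
orientation: [[-0.925, 0.381, -0.004], [0.381, 0.925, 0.001], [0.003, -0.001, -1.0]]
contact_force: [0.1, 0.0, -0.4]
finger_gap: 0.0511
grip_force: 0.0
```

Call:
drive_tool(commands=[[-0.2,[0,0,-30],[0,0,0]],[-0.2,[20,30,-40],[0,0,0]],[-0.2,[45,60,-40],[0,0,0]],[-0.2,[68,90,-40],[0,0,0]],[-0.2,[90,120,-40],[0,0,0]]])

```text
time_s: 9.95
ee_pos: [0.5775, 0.1313, 0.1603]
orientation: [[-0.924, 0.381, 0.005], [0.381, 0.924, 0.0], [-0.004, 0.002, -1.0]]
contact_force: [-0.4, -0.0, -0.4]
finger_gap: 0.0512
grip_force: 0.0
```

Call:
drive_tool(commands=[[-0.2,[20,30,0],[0,0,0]],[-0.2,[40,60,0],[0,0,0]],[-0.2,[60,85,0],[0,0,0]],[-0.2,[60,95,0],[0,0,0]],[-0.2,[60,95,0],[0,0,0]]])

```text
time_s: 10.37
ee_pos: [0.5581, 0.2435, 0.1596]
orientation: [[-0.926, 0.377, 0.004], [0.377, 0.926, 0.001], [-0.003, 0.002, -1.0]]
contact_force: [-0.3, -0.6, -0.1]
finger_gap: 0.0511
grip_force: 0.0
```

```bash
python3 -c "
from h import *
rel()
t=get_image('top');s=get_image('side')
print('orange',blob(t,'orange',(260,150,330,230),100,80),blob(s,'orange',(235,160,275,240),120,80))
A=cv2.resize(t['img'][140:230,240:350],None,fx=4.5,fy=4.5,interpolation=cv2.INTER_CUBIC);B=cv2.resize(s['img'][165:255,225:300],None,fx=4.5,fy=4.5,interpolation=cv2.INTER_CUBIC)
cv2.imwrite('pics/h.png',cv2.resize(np.hstack([A,B]),None,fx=.95,fy=.95))"
```

```text
tcp s 0.4370460746299578 [0.5581 0.2435 0.1596] F [-0.3 -0.6 -0.1] gap 0.05110667978619541
top red [286.  150.5] 42 (275, 110, 290, 168) s 0.2468 n 0.6519
top blue [326.2 180.7] 28 (324, 178, 329, 184) s 0.1357 n 0.6226
top ptr [282.  173.3] 17 (280, 168, 284, 176) s 0.235 n 0.6001
side red [281.5 226.7] 153 (277, 219, 286, 234) s 0.2207 n 0.6262
side blue [276.3 254.1] 187 (271, 246, 282, 262) s 0.1243 n 0.6261
side ptr [269.9 219.5] 52 (263, 216, 275, 223) s 0.24 n 0.6039
orange (array([286.7755102 , 182.90816327]), 98, (np.int64(282), np.int64(167), np.int64(292), np.int64(189))) (array([252.23678161, 202.62528736]), 435, (np.int64(246), np.int64(183), np.int64(258), np.int64(224)))
```

View pics/h.png

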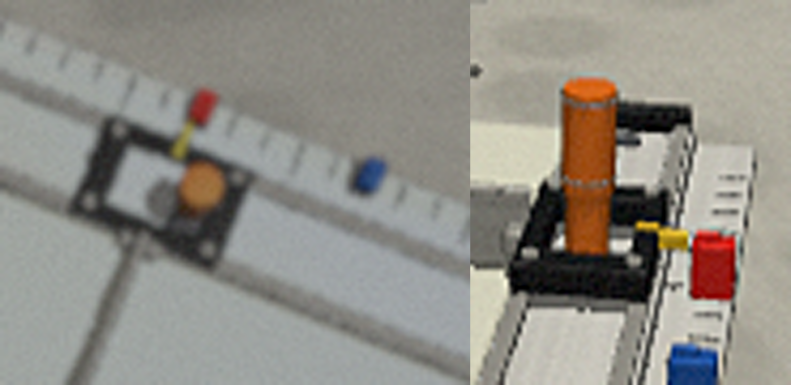

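The top view shows the pointer running from (284,169) to (282,176), slightly left of the red marker at (287.3,165). The handle is against the fence-side end of its slot. I'll refine the remaining distance by averaging several frames.

```bash
cat >> h.py <<'E'
def fine(N=5):
    d=get_image("top");I=np.mean([d["img"].astype(float)]+[get_image("top")["img"] for _ in range(N-1)],axis=0)
    b,g,r=I[...,0],I[...,1],I[...,2]
    def cen(w,box):
        x0,y0,x1,y1=box;w=w[y0:y1,x0:x1];w=np.clip(w-.35*w.max(),0,None);yy,xx=np.mgrid[y0:y1,x0:x1];return np.array([(w*xx).sum(),(w*yy).sum()])/w.sum()
    R=cen(r-np.maximum(g,b),(281,158,295,172));Y=cen(np.minimum(r,g)-b-1.0*np.clip(r-g-12,0,None),(277,166,289,178));B=cen(b-r,(318,174,334,188))
    S=lambda q,z:atz(d,q,z)[:2]
    red,blu,p=S(R,.037),S(B,.037),S(Y,.034);u=(red-blu)/np.linalg.norm(red-blu)
    print("R",R,"Y",Y,"u",u,"ptr-red mm",1e3*(p-red)@u,"with U",1e3*(p-red)@U,"n",1e3*((red-p)@[U[1],-U[0]]))
    cv2.imwrite("pics/fine.png",I.astype(np.uint8))
E
python3 -c "
from h import *
fine()"
```

```text
R [287.09447005 164.28557875] Y [282.19765786 172.9192119 ] u [0.37794878 0.9258265 ] ptr-red mm 2.7798368191353973 with U 2.7443859076291446 n 22.380365292855657
```

Call:
drive_tool(commands=[[-0.2,[-20,-30,0],[0,0,0]],[-0.2,[-40,-60,0],[0,0,0]],[-0.2,[-60,-92,0],[0,0,0]],[-0.2,[-80,-122,0],[0,0,0]],[-0.2,[-100,-152,0],[0,0,0]]])

```text
time_s: 11.23
ee_pos: [0.5919, 0.0605, 0.1582]
orientation: [[-0.925, 0.38, 0.0], [0.38, 0.925, -0.0], [-0.0, 0.0, -1.0]]
contact_force: [0.2, -0.8, 0.2]
finger_gap: 0.0513
grip_force: 0.0
```

Call:
drive_tool(commands=[[-0.2,[-20,-30,0],[0,0,0]],[-0.2,[-40,-54,0],[0,0,0]],[-0.2,[-50,-62,0],[0,0,0]],[-0.2,[-50,-62,0],[0,0,0]],[-0.2,[-50,-62,10],[0,0,0]]])

```text
time_s: 11.65
ee_pos: [0.6159, -0.0146, 0.1497]
orientation: [[-0.924, 0.382, 0.003], [0.382, 0.924, -0.0], [-0.003, 0.001, -1.0]]
contact_force: [0.4, 0.8, 0.8]
finger_gap: 0.0509
grip_force: 0.0
```

Call:
drive_tool(commands=[[-0.2,[2,0,20],[0,0,0]],[-0.2,[2,0,45],[0,0,0]],[-0.2,[2,0,70],[0,0,0]],[-0.2,[2,0,81],[0,0,0]],[-0.2,[2,0,81],[0,0,0]]])

```text
time_s: 12.07
ee_pos: [0.6093, -0.0109, 0.0631]
orientation: [[-0.926, 0.379, -0.007], [0.379, 0.926, 0.002], [0.007, -0.001, -1.0]]
contact_force: [-0.9, 0.1, 0.6]
finger_gap: 0.0512
grip_force: 0.0
```

```bash
python3 -c "
from h import *
p=manip.sense()['ee_pos'];print(p,p[:2]@U,p[0]*U[1]-p[1]*U[0])"
```

```text
[ 0.60931478 -0.01090332  0.06309595] 0.22108627723480176 0.5678747579143323
```

Call:
drive_tool(commands=[[-0.2,[-2,-1,0],[0,0,0]],[-0.2,[-2,-1,0],[0,0,0]],[-0.2,[-2,-1,0],[0,0,0]],[0.2,[-2,-1,0],[0,0,0]],[0.3,[-2,-1,0],[0,0,0]]])

```text
time_s: 12.48
ee_pos: [0.6149, -0.0149, 0.0683]
orientation: [[-0.925, 0.38, 0.002], [0.38, 0.925, -0.0], [-0.002, 0.0, -1.0]]
contact_force: [-0.5, -0.5, -0.2]
finger_gap: 0.0301
grip_force: 0.0
```

Call:
drive_tool(commands=[[0.7,[0,0,0],[0,0,0]],[0.7,[0,0,0],[0,0,0]],[0.7,[0,0,0],[0,0,0]],[0.7,[0,0,0],[0,0,0]],[0.7,[0,0,0],[0,0,0]]])

```text
time_s: 12.9
ee_pos: [0.6147, -0.0149, 0.068]
orientation: [[-0.925, 0.38, 0.001], [0.38, 0.925, -0.0], [-0.001, 0.0, -1.0]]
contact_force: [-0.7, 0.6, 5.2]
finger_gap: 0.0211
grip_force: 24.7
```

```bash
python3 -c "
from h import *
p=manip.sense()['ee_pos'];print(p,p[:2]@U,p[0]*U[1]-p[1]*U[0])"
```

```text
[ 0.61465907 -0.01493957  0.06803636] 0.2193795597248507 0.5743506473348924
```

Call:
drive_tool(commands=[[0.7,[0,-1,0],[0,0,0]],[0.7,[0,-2,0],[0,0,0]],[0.7,[0,-3,0],[0,0,0]],[0.7,[0,-3.8,0],[0,0,0]],[0.7,[0,-3.8,0],[0,0,0]]])

```text
time_s: 13.32
ee_pos: [0.6135, -0.0179, 0.0681]
orientation: [[-0.925, 0.38, 0.002], [0.38, 0.925, 0.001], [-0.002, 0.001, -1.0]]
contact_force: [-0.7, 2.6, 5.5]
finger_gap: 0.021
grip_force: 24.6
```

```bash
python3 -c "
from h import *
st=manip.sense();p=st['ee_pos'];print(p,p[:2]@U,st['contact_force'],st['contact_force'][:2]@U)"
```

```text
[ 0.61348797 -0.01787589  0.06806143] 0.21621855831752046 [-0.66972553  2.62873135  5.48174218] 2.1780083763378197
```

Another 0.6 mm is needed to reach s = 0.2156; then I'll release and back off.

Call:
drive_tool(commands=[[0.7,[0,-0.4,0],[0,0,0]],[0.7,[0,-0.7,0],[0,0,0]],[0.7,[0,-0.7,0],[0,0,0]],[0.7,[0,-0.7,0],[0,0,0]],[0.7,[0,-0.7,0],[0,0,0]]])

```text
time_s: 13.73
ee_pos: [0.6132, -0.0184, 0.068]
orientation: [[-0.925, 0.38, 0.002], [0.38, 0.925, 0.001], [-0.002, 0.001, -1.0]]
contact_force: [0.2, 3.0, 5.4]
finger_gap: 0.0213
grip_force: 24.6
```

Call:
drive_tool(commands=[[0.2,[0,-0.7,0],[0,0,0]],[0.0,[0,0,0],[0,0,0]],[-0.2,[0,0,0],[0,0,0]],[-0.2,[0,0,-20],[0,0,0]],[-0.2,[0,0,-50],[0,0,0]]])

```text
time_s: 14.15
ee_pos: [0.6092, -0.0185, 0.1136]
orientation: [[-0.925, 0.38, -0.008], [0.38, 0.925, 0.002], [0.008, -0.001, -1.0]]
contact_force: [0.6, -0.3, -0.0]
finger_gap: 0.0512
grip_force: 0.0
```

Call:
drive_tool(commands=[[-0.2,[0,0,-30],[0,0,0]],[-0.2,[20,30,-40],[0,0,0]],[-0.2,[45,60,-40],[0,0,0]],[-0.2,[68,90,-40],[0,0,0]],[-0.2,[90,120,-40],[0,0,0]]])

```text
time_s: 14.57
ee_pos: [0.574, 0.1273, 0.1572]
orientation: [[-0.924, 0.381, 0.0], [0.381, 0.924, -0.0], [-0.0, 0.0, -1.0]]
contact_force: [0.5, -0.7, -0.6]
finger_gap: 0.0514
grip_force: 0.0
```

Call:
drive_tool(commands=[[-0.2,[20,30,0],[0,0,0]],[-0.2,[40,60,0],[0,0,0]],[-0.2,[60,85,0],[0,0,0]],[-0.2,[60,95,0],[0,0,0]],[-0.2,[60,95,0],[0,0,0]]])

```text
time_s: 14.98
ee_pos: [0.5549, 0.2393, 0.1569]
orientation: [[-0.926, 0.377, 0.0], [0.377, 0.926, 0.0], [0.0, 0.0, -1.0]]
contact_force: [-0.4, -0.5, -0.1]
finger_gap: 0.0513
grip_force: 0.0
```

```bash
python3 -c "
from h import *
fine();rel()
t=get_image('top');print(atz(t,blob(t,'orange',(278,176,300,195),100,80)[0],.105)[:2]@U)"
```

```text
R [287.0966526  164.26601356] Y [283.08436789 173.46526792] u [0.37818561 0.92572979] ptr-red mm 0.40342078041385676 with U 0.3731952071405855 n 22.80971917672358
tcp s 0.4286177584795743 [0.5558 0.2354 0.1569] F [-0.1 -1.1 -1.2] gap 0.05126860069590883
top red [286.1 148.7] 44 (275, 110, 291, 168) s 0.2482 n 0.656
top blue [326.1 180.7] 27 (324, 178, 329, 184) s 0.136 n 0.6226
top ptr [282.8 173.7] 15 (281, 169, 285, 176) s 0.2329 n 0.5998
side red [281.4 226.8] 154 (276, 219, 286, 234) s 0.2205 n 0.6261
side blue [276.3 254.1] 186 (271, 246, 282, 262) s 0.1244 n 0.6261
side ptr [269.9 220. ] 51 (263, 217, 275, 223) s 0.2377 n 0.604
0.21483348860626286
```

```bash
python3 -c "
from workcell import manip
print(manip.sign_off())"
```

```text
the job is handed in; nothing more can be done
None
```

The job is handed in at about 15.5 s: the pointer went about 30 mm past the red marker, came back from the left to within about 0.4 mm of it by camera, and the handle was released against the fence-side end of its slot with the arm clear.

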